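# Lay the carved onlays into the door panels

## Task

The four carved onlays for this door are piled up on the bench. Take the pile apart from the top down and lay each onlay flat, carved face up, inside the moulding of its own outline on its door panel, centred and turned true with the moulding, finishing each before you take the next. Set them down rather than drop them, and leave the gouge and the mallet where they lie.

Things in the scene. Friction and masses are not known exactly. Their poses are not given: they have to be found in the camera images.
- onlay_round: The round onlay, a disc 36 mm in diameter, about 18 g, on top of the pile (lies on the hexagonal one). Its carved upper face is up; its vertical edges are plain and can be gripped over their whole height. Pale wood, 22 mm thick. Origin: centre of its underside, z up.
- onlay_hex: The hexagonal onlay, 52 mm across flats and 60 mm across corners, about 38 g, second from the top of the pile (lies on the square one). Two of its flat edges face its +y and -y, two of its corners point along +x and -x. Its carved upper face is up; its vertical edges are plain and can be gripped over their whole height. Pale wood, 22 mm thick. Origin: centre of its underside, z up.
- onlay_square: The square onlay, 66 x 66 mm, about 70 g, third from the top of the pile (lies on the oblong one). Its edges are parallel to its x and y. Its carved upper face is up; its vertical edges are plain and can be gripped over their whole height. Pale wood, 22 mm thick. Origin: centre of its underside, z up.
- onlay_oblong: The oblong onlay, 68 mm along its x and 132 mm along its y, about 140 g, at the bottom of the pile, on the bench. Its carved upper face is up; its vertical edges are plain and can be gripped over their whole height. Pale wood, 22 mm thick. Origin: centre of its underside, z up.
- panel_round: Dark wooden panel fixed on the bench, 120 x 120 mm, 12 mm thick: the flat ground inside the moulding is 12 mm above its underside. On it a bead moulding, 8 mm wide, 5 mm high (top at 17 mm): a round ring, 60 mm in diameter inside, 12 mm clear of its onlay all round. Origin: centre of the underside, under the moulding's centre; z up; x, y along the board's edges.
- panel_hex: Dark wooden panel fixed on the bench, 120 x 120 mm, 12 mm thick: the flat ground inside the moulding is 12 mm above its underside. On it a bead moulding, 8 mm wide, 5 mm high (top at 17 mm): a hexagon, 76 mm across flats inside, 12 mm clear of its onlay all round. Origin: centre of the underside, under the moulding's centre; z up; sides face +y and -y, corners point to +x and -x.
- panel_square: Dark wooden panel fixed on the bench, 120 x 120 mm, 12 mm thick: the flat ground inside the moulding is 12 mm above its underside. On it a bead moulding, 8 mm wide, 5 mm high (top at 17 mm): a square, 90 mm inside, 12 mm clear of its onlay all round. Origin: centre of the underside, under the moulding's centre; z up; sides along x and y.
- panel_oblong: Dark wooden panel fixed on the bench, 120 (x) x 184 (y) mm, 12 mm thick: the flat ground inside the moulding is 12 mm above its underside. On it a bead moulding, 8 mm wide, 5 mm high (top at 17 mm): a rectangle, 92 (x) x 156 (y) mm inside, 12 mm clear of its onlay all round. Origin: centre of the underside, under the moulding's centre; z up; sides along x and y.
- gouge: Bystander: a carving gouge lying on the bench, wooden handle 135 mm long and 32 mm thick along its -x, steel blade to +x, 280 mm long in all. Origin: under the joint of handle and blade.
- mallet: Bystander: a wooden mallet lying on its side on the bench, head 125 x 85 mm and 62 mm high, handle 240 mm long along its +y. Origin: centre of the head's underside.
Mind the look-alikes: they are no part of the job. Leave any green or orange look-alike of the panel_square alone.

How it is judged:
By the outcome, as a careful person would: the job done as asked, in the order asked, and still so for the second after the job is handed in, with the robot touching nothing.
It also fails if it takes over 112 s, if anything falls off the work surface, if the arm or the gripper's body presses on something with over 40 N, if the wrist force passes 120 N, or if a joint passes its speed limit or range.

## Robot

A 6-joint arm with a two-finger parallel gripper is mounted at the origin on the work surface. World frame = base frame: x ahead of the robot, y to its left, z up, the work surface at z = 0. Lengths are in mm, angles in rad, forces in N, time in s.
With the tool pointing down it reaches from about 350 to 975 mm from the base axis. Payload 7.1 kg.
Tool frame: the origin (TCP) lies between the finger pads; the fingertips stand 17 mm ahead of it and the grasp point (between the pads) lies 2 mm behind it (tip_reach is the y of the fingertips in the tool frame, in mm); y points along the fingers, x is the direction in which the jaws open and shut, and the axes are right-handed (so a half turn about y gives the same grasp; the last joint's range is limited). The gripper opens to 88 mm and grips with 3 to 60 N. Pads are 20 mm wide; open, the fingers measure 115 mm over their backs; the gripper's body (75 mm by 178 mm) begins 61 mm behind the grasp point.
Start: joints at [1.258, 0.423, 1.63, -0, 1.089, -0.019], TCP at [180.963, 598.212, 239.675] pointing down, gripper open.
Joint ranges: [-3, 3], [-0.9, 2.11], [0.09, 2.58], [-1.31, 4.45], [0.11, 2.69], [-2.54, 2.54]. Speed limits (rad/s): [2.39, 2.39, 3.01, 3.14, 3.14, 3.14].

## Interface

Orientations are given as a rotation vector (axis times angle).
In Python, from workcell import get_obs, get_image, camera_model, close_job, silhouettes, tip_of, tip_reach gives the robot as it stands. The module is installed in compiled form; this text tells all that it offers.
- The arm moves only by the tool arm_command, never from a script. Its argument "targets" is a list of rows, each a list of 4 numbers: the shift along the tool's x, y, z in mm, then the turn about the tool's y in rad. A call has 1 to 20 rows; each row shifts and turns the commanded pose from where the row before left it, along the tool's axes as they then stand; what a row does not reach is not made up. A row lasts 1/12 s, in which the tool goes at most 41.7 mm and 7.16 degrees, less where a joint would pass 70% of its speed; a pose out of reach is approached as far as the arm can. A call is refused whole if a number of a shift passes 41.7 or a number of a turn 0.125, either way. A call with a gripper value outside its range is refused whole. "gripper" is the opening in per cent of the stroke, from 0 (shut) to 100 (fully open), set as the call begins (left out, the last holds). The fingers move at their own pace and stop on an object; the grip force is fixed at half the most. Time passes only in rows, so rows that do not move let the fingers close. It gives the time, the measured TCP pose, the force and the opening at its end, in the units of the state.
- get_obs(): the state, without advancing time (a new reading comes with each control period).
- get_image(name): name is "scene" or "top" or "wrist"; returns the picture (384x512x3 uint8, blue, green, red); there is no depth.
- camera_model(name): a dict with "mtx" (3x3 intrinsics, pixels), "position" and "orientation" of the camera in the world. Camera axes: x right, y up, looking along -z (the intrinsics and any distortion apply to the point x, -y, -z); pixel columns grow to the right and rows downward; lengths in mm; the calibration is good to about 2 mm. The wrist camera is an equidistant fisheye: a pixel r from the principal point sees the ray r / f radians off the axis. A picture is of the moment at which its call begins: read the wrist's pose just before it. camera_model takes no time and is no camera call; for the wrist camera it gives the pose at the moment of the call.
- close_job(): hands the job in, once; it reports no verdict.
Trained networks look in the newest picture that a camera, given by its name, has taken for a name from the list of things; names that differ only in an ending like _2 or _b are one class to them, and where a whole thing is asked for, a point or a joint stands for the part that bears it (a point fixed in the world has none). Each returns a list of dicts, best first, with "conf" (0 to 1); they miss things now and then, are a little off and sometimes report something else, mostly with a low value. They report only what shows in the picture. A call takes as long as a camera call. They do not tell look-alikes from the thing itself.
- silhouettes(camera, thing): "pixels" (384x512 bool, what is visible of it) and "at" ([column, row] in pixels, amid what is visible of it).
- tip_of(camera, thing): "at" ([column, row] in pixels: a listed point, or the origin of a listed thing).
The state is a dict: "t": time; "qpos": joint angles; "qvel": joint speeds; "joint_torque": joint torques, N m; "ee_pos": TCP position; "orientation": TCP orientation; "ft_force": force on the tool from outside, world axes, zero at the start; "moment": the same for the moment, N m; "width": finger opening in mm.
Only numpy, scipy, OpenCV 4.12 (cv2) and the standard library are available. Lean on these libraries where they do the work, as an engineer would, in place of code of your own. Each camera call takes 0.05 s, during which the arm holds its last target. There are 200 camera calls.

## Working session

There is one attempt and no reset: what is moved stays moved. The work goes in short steps, Python scripts to look and compute and a tool call to move; the robot and the scene stay as the last step left them, time stands still between calls to the robot, and variables do not carry over. Pictures are saved under pics/ and viewed, about 12 in all and at most 16, crops included, and the job is handed in when it is done.

Besides the shell and the picture viewer there is one more tool, called after "Request:" as name([rows], argument=value, ...), one row to a line, values as JSON. arm_command: Moves the arm, as the interface text tells. Its arguments: {"type":"object","properties":{"targets":{"type":"array","items":{"type":"array","items":{"type":"number"}}},"gripper":{"type":"number"}},"required":["targets"]}

```bash
mkdir -p pics && cat > a.py <<'E'
import cv2,numpy as np,json
from workcell import *
np.set_printoptions(precision=2,suppress=True)
o=get_obs();print(o['t'],o['ee_pos'],o['orientation'],o['width'],o['ft_force'])
for c in ['scene','top','wrist']:
    im=get_image(c);cv2.imwrite(f'pics/{c}0.png',im)
    m=camera_model(c);print(c,m)
i=[cv2.imread(f'pics/{c}0.png') for c in['scene','top']]
E
python3 a.py; ls
```

```text
0.0 [180.82 597.72 238.92] [-1.33 -0.99  0.99] 87.66367217314684 [0.23 0.73 0.67]
scene {'mtx': array([[497.3 ,   0.  , 250.91],
       [  0.  , 497.3 , 188.39],
       [  0.  ,   0.  ,   1.  ]]), 'position': array([1492.14, -310.03,  780.45]), 'orientation': array([0.84, 0.58, 1.14])}
top {'mtx': array([[373.63,   0.  , 260.31],
       [  0.  , 373.63, 188.24],
       [  0.  ,   0.  ,   1.  ]]), 'position': array([ 406.09,   25.6 , 1310.2 ]), 'orientation': array([ 0.07, -0.09, -1.56])}
wrist {'mtx': array([[297.32,   0.  , 256.53],
       [  0.  , 297.32, 186.56],
       [  0.  ,   0.  ,   1.  ]]), 'position': array([116.39, 617.49, 384.74]), 'orientation': array([-0.21, -0.16,  1.27])}
a.py
pics
```

View pics/top0.png

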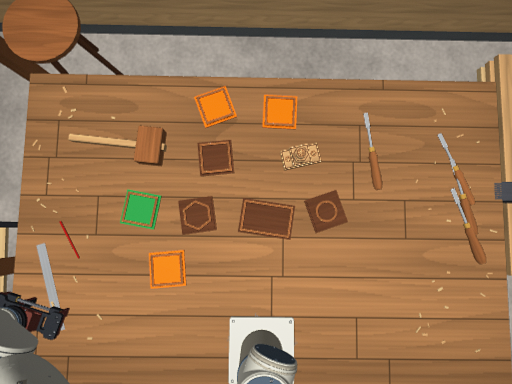

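View pics/scene0.png

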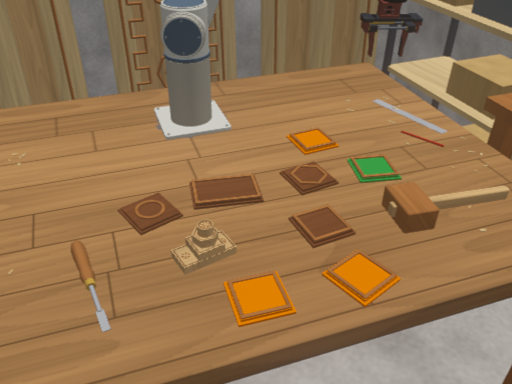

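The top view shows the pile at (301,155). The dark panels are square (215,157), hex (198,215), oblong (266,218) and round (326,210). Orange panels at (215,106), (280,112) and (167,268) and the green one at (140,209) are look-alikes, so the dark one at (215,157) is panel_square. Next I'll get a coarse measurement.

```bash
cat > h.py <<'E'
import cv2,numpy as np
from scipy.spatial.transform import Rotation as R
from scipy.optimize import least_squares
from workcell import *
np.set_printoptions(precision=2,suppress=True)
def toplane(m,px,z,fish):
    px=np.atleast_2d(px).astype(float); K=m['mtx']
    u=(px[:,0]-K[0,2])/K[0,0]; v=(px[:,1]-K[1,2])/K[1,1]
    if fish:
        r=np.hypot(u,v)+1e-9; s=np.sin(r)/r; d=np.c_[u*s,-v*s,-np.cos(r)]
    else: d=np.c_[u,-v,-np.ones_like(u)]
    w=R.from_rotvec(m['orientation']).apply(d); p=m['position']
    return (p+w*((z-p[2])/w[:,2])[:,None])[:,:2]
def project(m,P,fish):
    d=R.from_rotvec(m['orientation']).inv().apply(np.atleast_2d(P)-m['position'])
    x,y,z=d[:,0],-d[:,1],-d[:,2]; K=m['mtx']
    if fish:
        n=np.hypot(x,y)+1e-9; t=np.arctan2(n,z); x,y=x/n*t,y/n*t
    else: x,y=x/z,y/z
    return np.c_[x*K[0,0]+K[0,2],y*K[1,1]+K[1,2]]
def rect(xy):
    (c,s,a)=cv2.minAreaRect(xy.astype(np.float32)); return np.array(c),np.array(s),a
def contour(mask):
    c=max(cv2.findContours(mask.astype(np.uint8),cv2.RETR_EXTERNAL,cv2.CHAIN_APPROX_NONE)[0],key=len)[:,0]
    return c
def tool():
    o=get_obs(); return np.array(o['ee_pos']),R.from_rotvec(o['orientation']),o
def goto(x,y,z,ang=None,sym=np.pi):
    """shift in tool axes (mm) and turn about tool y so jaws x-axis is at world angle ang (mod sym)"""
    p,r,o=tool(); X=r.as_matrix(); d=r.inv().apply(np.array([x,y,z])-p)
    a=np.arctan2(X[1,0],X[0,0]); t=0
    if ang is not None: t=-((ang-a+sym/2)%sym-sym/2)  # tool y is down
    return d,t
E
cat > b.py <<'E'
from h import *
get_image('top');m=camera_model('top')
for n in ['panel_round','panel_hex','panel_square','panel_oblong','onlay_round','onlay_hex','onlay_square','onlay_oblong','gouge','mallet']:
    z=dict(onlay_round=88,onlay_hex=66,onlay_square=44,onlay_oblong=22,gouge=16,mallet=62).get(n,12)
    for s in silhouettes('top',n)[:4]:
        if s['conf']<.3: continue
        c,sz,a=rect(toplane(m,contour(s['pixels']),z,0))
        print(n,round(s['conf'],2),s['at'],c,sz,round(a,1))
p,r,o=tool();print(r.as_matrix(),o['t'])
E
python3 b.py
```

```text
panel_round 0.83 [326.7, 211.5] [ 468.19 -218.93] [117.05 119.95] 18.9
panel_hex 0.97 [193.8, 213.7] [447.74 226.12] [120.02 121.29] 9.3
panel_hex 0.67 [369.2, 163.0] [ 627.61 -393.61] [162.67  32.12] 6.7
panel_square 0.97 [214.0, 103.6] [834.94 173.36] [121.21 119.88] 21.8
panel_square 0.76 [166.9, 268.2] [263.32 323.38] [124.73 130.58] 6.2
panel_square 0.68 [141.3, 209.4] [464.71 422.58] [122.71 123.05] 78.9
panel_square 0.66 [216.9, 155.9] [650.02 169.05] [126.72 124.48] 5.8
panel_oblong 0.87 [267.5, 219.9] [439.2 -13. ] [183.35 119.59] 82.3
onlay_round 0.67 [303.4, 153.6] [ 656.99 -123.15] [35.38 38.38] 45.8
onlay_square 0.7 [293.4, 155.6] [ 653.13 -105.16] [68.18 28.23] 19.4
onlay_oblong 0.75 [289.7, 157.3] [646.26 -79.34] [73.6  36.74] 18.5
gouge 0.95 [369.9, 161.7] [ 648.66 -388.65] [205.74  35.11] 8.8
mallet 0.79 [146.4, 143.7] [687.35 495.02] [330.15 133.35] 85.1
[[ 0.29 -0.   -0.96]
 [ 0.96  0.    0.29]
 [ 0.   -1.    0.  ]] 0.7
```

View pics/wrist0.png

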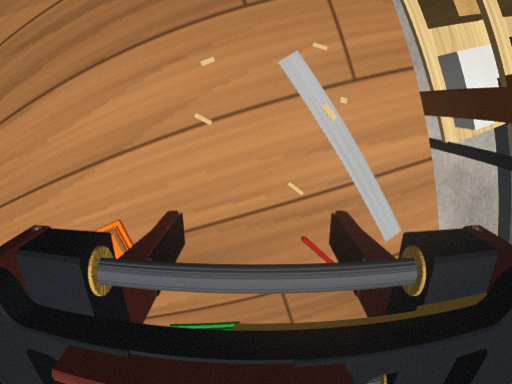

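```bash
cat > g.py <<'E'
from h import *
import sys
x,y,z,a,*s=map(float,sys.argv[1:])
d,t=goto(x,y,z,np.radians(a),np.radians(s[0]) if s else np.pi); n=max(np.linalg.norm(d)/41.6,abs(t)/.125)
print('shift',d,'turn',t,'rows',n)
E
python3 g.py 500 50 240 15
python3 -c "
from h import *
m=camera_model('wrist');p,r,o=tool();q=R.from_rotvec(m['orientation']);print(r.inv().apply(q.apply(np.eye(3))),r.inv().apply(m['position']-p))"
```

```text
shift [-432.31   -0.34 -464.14] turn 1.0151729731496206 rows 15.247314272998036
[[ 1.   -0.    0.  ]
 [-0.    0.25  0.97]
 [-0.   -0.97  0.25]] [  -0.03 -145.67   67.38]
```

```bash
cat > g.py <<'E'
from h import *
import sys
x,y,z,a,n,*s=map(float,sys.argv[1:])
d,t=goto(x,y,z,np.radians(a),np.radians(s[0]) if s else np.pi)
n=int(n) or int(np.ceil(max(np.linalg.norm(d)/38,abs(t)/.12)))
S=sum(R.from_rotvec([0,k*t/n,0]).as_matrix() for k in range(n))
v=np.linalg.solve(S,d);print(n,'rows of',np.r_[v,t/n].round(4),'|',np.linalg.norm(v),d,t, 'q',get_obs()['qpos'])
E
python3 g.py 500 50 240 15 0;python3 g.py 500 50 240 15 18
```

```text
17 rows of [-10.47  -0.02 -37.52   0.06] | 38.95695051208633 [-432.31   -0.34 -464.14] 1.0151729731496206 q [ 1.26  0.42  1.63  0.    1.09 -0.02]
18 rows of [ -9.83  -0.02 -35.46   0.06] | 36.79326606971747 [-432.31   -0.34 -464.14] 1.0151729731496206 q [ 1.26  0.42  1.63  0.    1.09 -0.02]
```

Request:
arm_command([
  [-9.8,0,-35.5,0.0564],
  [-9.8,0,-35.5,0.0564],
  [-9.8,0,-35.5,0.0564],
  [-9.8,0,-35.5,0.0564],
  [-9.8,0,-35.5,0.0564],
  [-9.8,0,-35.5,0.0564],
  [-9.8,0,-35.5,0.0564],
  [-9.8,0,-35.5,0.0564],
  [-9.8,0,-35.5,0.0564],
  [-9.8,0,-35.5,0.0564],
  [-9.8,0,-35.5,0.0564],
  [-9.8,0,-35.5,0.0564],
  [-9.8,0,-35.5,0.0564],
  [-9.8,0,-35.5,0.0564],
  [-9.8,0,-35.5,0.0564],
  [-9.8,0,-35.5,0.0564],
  [-9.8,0,-35.5,0.0564],
  [-9.8,0,-35.5,0.0564],
  [0,0,0,0],
  [0,0,0,0],
], gripper=100)

```text
t: 2.37
ee_pos: [501.1, 48.2, 239.8]
orientation: [-1.561, -0.203, 0.203]
ft_force: [0.5, 0.1, -0.2]
width: 87.8
```

```bash
cat > w.py <<'E'
from h import *
import sys
tag,*names=sys.argv[1:]
Z=dict(onlay_round=88,onlay_hex=66,onlay_square=44,onlay_oblong=22)
p,r,o=tool();m=camera_model('wrist');im=get_image('wrist');cv2.imwrite(f'pics/{tag}.png',im)
np.savez(f'{tag}.npz',im=im,**m); print(o['t'],p,o['ft_force'],o['width'])
for n in names:
    for s in silhouettes('wrist',n)[:3]:
        if s['conf']<.3: continue
        c,sz,a=rect(toplane(m,contour(s['pixels']),Z.get(n,12),1))
        print(n,round(s['conf'],2),s['at'],c,sz,round(a,2))
E
python3 w.py s1 panel_hex panel_square panel_oblong; python3 g.py 560 -260 240 15 0
```

```text
2.3667 [501.09  48.21 239.82] [ 0.53  0.13 -0.19] 87.77661351308147
panel_hex 0.59 [256.7, 33.4] [451.18 215.63] [119.2   97.51] 9.59
panel_square 0.97 [387.0, 105.6] [649.4  169.87] [120.4  117.81] 6.65
panel_square 0.64 [477.5, 144.9] [833.76 175.66] [127.34 119.21] 21.51
panel_oblong 0.58 [207.9, 184.5] [441.47  -9.42] [182.95 119.82] 81.5
9 rows of [ -2.64  -0.04 -35.07   0.  ] | 35.17007744872949 [ -24.     -0.35 -315.62] 0.0018195814407111488 q [ 0.08  0.24  1.89  0.    1.   -0.19]
```

View pics/s1.png

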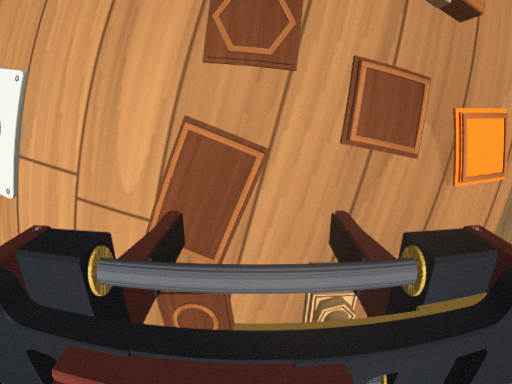

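The wrist picture shows the dark panel_square at (388,107), the oblong at (208,190), part of the hex at (253,20), and an orange look-alike at (480,147). The networks' positions agree with the top view. Next is the pile.

Request:
arm_command([
  [-2.6,0,-35,0],
  [-2.6,0,-35,0],
  [-2.6,0,-35,0],
  [-2.6,0,-35,0],
  [-2.6,0,-35,0],
  [-2.6,0,-35,0],
  [-2.6,0,-35,0],
  [-2.6,0,-35,0],
  [-2.6,0,-35,0],
  [0,0,0,0],
  [0,0,0,0],
])

```text
t: 3.48
ee_pos: [560.4, -260.6, 239.2]
orientation: [-1.561, -0.205, 0.205]
ft_force: [-0.1, -0.4, -0.4]
width: 87.9
```

```bash
python3 w.py s2 panel_round panel_oblong onlay_round onlay_hex onlay_square onlay_oblong
```

```text
3.4833 [ 560.39 -260.56  239.19] [-0.12 -0.37 -0.36] 87.89682637563918
panel_round 0.62 [201.1, 117.0] [ 470.36 -218.81] [119.06 119.19] 19.68
panel_oblong 0.64 [205.4, 14.0] [433.92 -76.97] [ 58.67 119.04] 83.19
onlay_round 0.61 [378.7, 80.5] [ 656.34 -124.05] [43.45 35.25] 25.8
onlay_hex 0.68 [362.4, 90.0] [ 651.81 -128.87] [51.3  52.95] 34.19
onlay_square 0.98 [349.5, 99.1] [ 658.32 -126.22] [71.98 66.8 ] 13.46
onlay_oblong 0.69 [353.1, 113.5] [ 657.46 -129.38] [ 73.19 131.99] 14.07
```

View pics/s2.png

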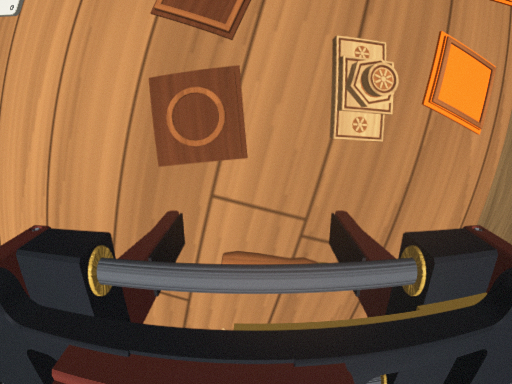

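```bash
python3 g.py 672 -195 200 14 0
```

```text
4 rows of [31.16  9.97  8.43  0.  ] | 33.78156102520708 [124.87  39.87  32.82] 0.01914338842730845 q [-0.45  0.41  1.65  0.    1.08 -0.72]
```

Request:
arm_command([
  [31.2,10,8.4,0.005],
  [31.2,10,8.4,0.005],
  [31.2,10,8.4,0.005],
  [31.2,10,8.4,0.005],
  [0,0,0,0],
  [0,0,0,0],
])

```text
t: 4.33
ee_pos: [672.7, -194.7, 198.6]
orientation: [-1.562, -0.191, 0.193]
ft_force: [-0.7, 0.1, 0.6]
width: 87.5
```

```bash
python3 w.py s3 onlay_round onlay_hex onlay_square onlay_oblong && python3 -c "
import cv2;i=cv2.imread('pics/s3.png')[20:220,150:400];cv2.imwrite('pics/s3c.png',cv2.resize(i,None,fx=3,fy=3,interpolation=cv2.INTER_CUBIC))"
```

```text
4.3333 [ 672.68 -194.74  198.58] [-0.73  0.08  0.56] 87.5185705190222
onlay_round 0.81 [263.1, 105.5] [ 660.23 -122.17] [35.31 35.18] 59.44
onlay_hex 0.59 [252.8, 121.8] [ 659.83 -124.09] [51.63 56.78] 59.16
onlay_hex 0.39 [271.0, 136.4] [ 661.19 -125.17] [61.38 61.98] 13.11
onlay_hex 0.32 [215.7, 310.3] [ 689.58 -339.28] [214.9   32.64] 12.29
onlay_square 0.71 [274.5, 137.1] [ 661.33 -125.01] [65.81 65.12] 13.41
onlay_oblong 0.58 [261.4, 146.3] [ 672.35 -176.07] [68.19 34.5 ] 14.1
```

View pics/s3c.png

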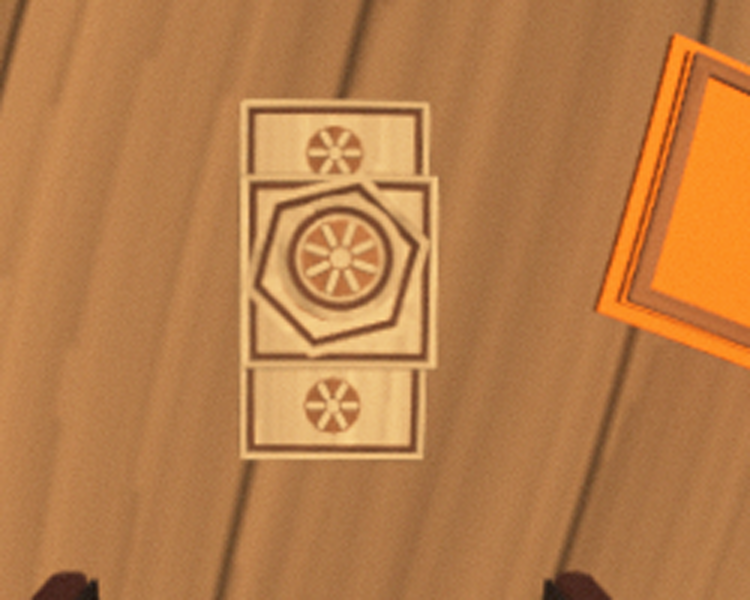

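The crop shows the pile squarely, with the round onlay at crop (340,258) on the hex, square and oblong. Fitted sizes match the true ones. I'll take the round onlay.

```bash
python3 g.py 660.2 -122.2 125 14 0; python3 g.py 660.2 -122.2 92 14 0
```

```text
3 rows of [ 2.32 25.13 25.2  -0.  ] | 35.668022832618085 [ 6.88 75.4  75.61] -0.0034714664748558555 q [-0.3   0.57  1.48 -0.    1.09 -0.54]
4 rows of [ 1.74 27.1  18.9  -0.  ] | 33.08816117045181 [  6.87 108.4   75.62] -0.0034714664748558555 q [-0.3   0.57  1.48 -0.    1.09 -0.54]
```

Request:
arm_command([
  [2.3,25,25.2,0],
  [2.3,25,25.2,0],
  [2.3,25,25.2,0],
  [0,0,0,0],
  [0,12,0,0],
  [0,12,0,0],
  [0,9.4,0,0],
  [0,0,0,0],
  [0,0,0,0],
])

```text
t: 5.33
ee_pos: [660.7, -122.4, 90.9]
orientation: [-1.562, -0.189, 0.189]
ft_force: [0.0, -0.1, 0.3]
width: 87.5
```

Request:
arm_command([
  [0,0,0,0],
  [0,0,0,0],
  [0,0,0,0],
  [0,0,0,0],
  [0,0,0,0],
  [0,0,0,0],
  [0,0,0,0],
  [0,0,0,0],
  [0,0,0,0],
  [0,0,0,0],
], gripper=0)

```text
t: 6.17
ee_pos: [660.8, -121.4, 91.3]
orientation: [-1.562, -0.19, 0.19]
ft_force: [-1.0, 0.7, 0.3]
width: 35.4
```

Request:
arm_command([
  [0,-10,0,0],
  [0,-25,0,0],
  [0,-35,0,0],
  [0,-30,0,0],
  [0,0,0,0],
])

```text
t: 6.58
ee_pos: [664.5, -122.2, 198.9]
orientation: [-1.566, -0.198, 0.182]
ft_force: [1.4, -0.3, 0.9]
width: 35.2
```

```bash
python3 g.py 486 -285 190 14 0;python3 g.py 486 -285 190 14 7
```

```text
7 rows of [-30.35   1.05 -16.44  -0.  ] | 34.532861893830464 [-212.34    7.32 -115.29] -0.0025757724143347094 q [-0.2   0.54  1.55  0.    1.05 -0.44]
7 rows of [-30.35   1.05 -16.44  -0.  ] | 34.532861893830464 [-212.34    7.32 -115.29] -0.0025757724143347094 q [-0.2   0.54  1.55  0.    1.05 -0.44]
```

Request:
arm_command([
  [-30,1,-16.4,0],
  [-30,1,-16.4,0],
  [-30,1,-16.4,0],
  [-30,1,-16.4,0],
  [-30,1,-16.4,0],
  [-30,1,-16.4,0],
  [-30,1,-16.4,0],
  [0,0,0,0],
  [0,0,0,0],
  [0,0,0,0],
])

```text
t: 7.42
ee_pos: [484.8, -283.3, 184.6]
orientation: [-1.563, -0.19, 0.189]
ft_force: [0.5, -0.3, -0.9]
width: 35.7
```

```bash
python3 w.py s4 panel_round && cat > ring.py <<'E'
# rectify a wrist shot onto a horizontal plane, 0.5 mm/px
from h import *
def rectify(tag,c,z,half=75,res=.5):
    d=np.load(tag+'.npz');m={k:d[k] for k in('mtx','position','orientation')}
    g=np.arange(-half,half,res); X,Y=np.meshgrid(c[0]+g,c[1]-g)   # col=+x, row=-y
    q=project(m,np.c_[X.ravel(),Y.ravel(),np.full(X.size,z)],1).reshape(*X.shape,2).astype(np.float32)
    return cv2.remap(d['im'],q[...,0],q[...,1],cv2.INTER_LINEAR)
def px2w(q,c,half=75,res=.5): q=np.atleast_2d(q);return np.c_[c[0]-half+q[:,0]*res,c[1]+half-q[:,1]*res]
if __name__=='__main__':
    import sys
    a=sys.argv;im=rectify(a[1],(float(a[2]),float(a[3])),float(a[4]));cv2.imwrite(f'pics/{a[5]}.png',cv2.resize(im,None,fx=2,fy=2))
E
python3 ring.py s4 470 -219 17 r4
```

```text
7.4167 [ 484.8  -283.26  184.57] [ 0.49 -0.26 -0.89] 35.66078635445991
panel_round 0.97 [258.0, 113.4] [ 468.65 -218.57] [119.23 119.2 ] 19.67
```

View pics/r4.png

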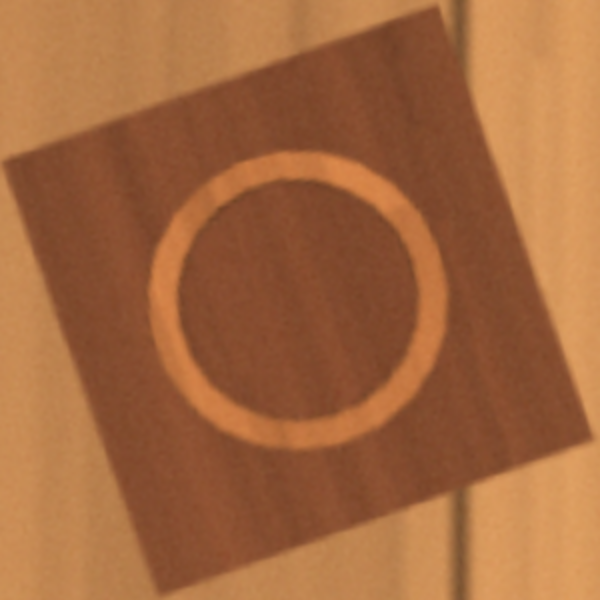

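```bash
cat > fit.py <<'E'
# moulding outline from rectified shot: outer contour of light component enclosing the centre
from ring import *
import sys
def fit(tag,x,y,half=75,z=17):
    im=rectify(tag,(x,y),z,half); g=cv2.GaussianBlur(im[...,1],(5,5),0)
    n=len(g); c=g[n//2-30:n//2+30,n//2-30:n//2+30]
    ground=np.median(c); 
    # flood from centre up to the bead's inner edge
    t,_=cv2.threshold(g[n//5:-n//5,n//5:-n//5],0,255,cv2.THRESH_OTSU); b=(g<t).astype(np.uint8)
    _,L=cv2.connectedComponents(b); k=(L==L[n//2,n//2])
    return px2w(contour(k),(x,y),half),t,ground
if __name__=='__main__':
    xy,t,gr=fit(sys.argv[1],*map(float,sys.argv[2:]))
    print(t,gr,'rect',*rect(xy),'circle',cv2.minEnclosingCircle(xy.astype(np.float32)))
    M=cv2.moments(xy.astype(np.float32));print('centroid',M['m10']/M['m00'],M['m01']/M['m00'],'area',M['m00'])
E
python3 fit.py s4 470 -219 
python3 g.py 469.2 -218.2 75 14 0
```

```text
96.0 75.0 rect [ 469.5  -218.75] [60.5 60. ] 90.0 circle ((469.2049560546875, -218.7868194580078), 30.577430725097656)
centroid 469.2730834953744 -218.73852454186553 area 2828.5
4 rows of [-0.05 27.36 16.62 -0.  ] | 32.00851128656988 [ -0.26 109.43  66.46] -0.001548475789975523 q [-0.55  0.4   1.81  0.    0.93 -0.79]
```

Request:
arm_command([
  [-0.1,27.4,16.6,0],
  [-0.1,27.4,16.6,0],
  [-0.1,27.4,16.6,0],
  [-0.1,27.4,16.6,0],
  [0,0,0,0],
  [0,10,0,0],
  [0,10,0,0],
  [0,7,0,0],
  [0,5,0,0],
  [0,3,0,0],
  [0,0,0,0],
  [0,0,0,0],
])

```text
t: 8.52
ee_pos: [468.3, -219.3, 39.9]
orientation: [-1.563, -0.19, 0.189]
ft_force: [0.0, 0.0, -0.1]
width: 35.0
```

```bash
python3 g.py 469.2 -218.2 37.2 14 0
```

```text
1 rows of [ 1.14  2.67  0.8  -0.  ] | 3.011467657670204 [1.14 2.67 0.8 ] -0.0029627011982593654 q [-0.46  0.59  1.97 -0.    0.58 -0.7 ]
```

Request:
arm_command([
  [0.6,1,0.6,0],
  [0,1,0,0],
  [0,0,0,0],
  [0,0,0,0],
])

```text
t: 8.85
ee_pos: [468.6, -218.2, 37.8]
orientation: [-1.563, -0.19, 0.19]
ft_force: [-0.5, -0.1, -0.2]
width: 35.2
```

Request:
arm_command([
  [0.5,0.5,0,0],
  [0,0.5,0,0],
  [0,0,0,0],
  [0,0,0,0],
])

```text
t: 9.18
ee_pos: [469.1, -218.0, 37.2]
orientation: [-1.563, -0.19, 0.19]
ft_force: [-1.2, 0.4, 6.4]
width: 35.5
```

Request:
arm_command([
  [0,0,0,0],
  [0,0,0,0],
  [0,0,0,0],
  [0,0,0,0],
  [0,0,0,0],
  [0,-10,0,0],
  [0,-25,0,0],
  [0,-30,-15,0],
  [0,-30,-25,0],
  [0,-30,-25,0],
  [0,-20,0,0],
  [0,0,0,0],
  [0,0,0,0],
], gripper=60)

```text
t: 10.27
ee_pos: [484.9, -281.5, 183.1]
orientation: [-1.564, -0.191, 0.188]
ft_force: [0.4, -0.1, -0.6]
width: 52.8
```

```bash
python3 w.py s5 onlay_round panel_round; python3 ring.py s5 469 -219 34 r5; python3 g.py 672 -195 185 14 0
```

```text
10.2667 [ 484.92 -281.53  183.12] [ 0.37 -0.08 -0.64] 52.78910840969958
onlay_round 0.91 [256.6, 115.0] [ 468.75 -218.08] [28.92 28.36] 13.92
panel_round 0.83 [254.3, 97.7] [ 468.78 -218.71] [119.44 119.03] 19.56
6 rows of [33.9  -0.82  6.2  -0.  ] | 34.47468231690514 [203.38  -4.93  37.4 ] -0.0021082067209809985 q [-0.55  0.41  1.82  0.    0.92 -0.79]
```

View pics/r5.png

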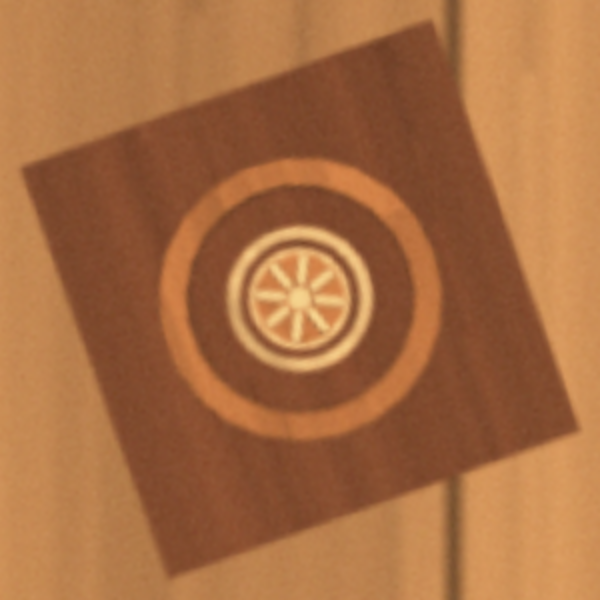

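The round onlay sits within about 0.5 mm of the ring's centre and lies flat (disc (300,298), ring (300,298) in the rectified crop). Next is the hex.

```bash
python3 g.py 659 -192 185 -1 0
```

```text
6 rows of [31.03 -0.82 10.67  0.04] | 32.82337952068079 [191.48  -4.9   43.43] 0.25969118107816835 q [-0.55  0.41  1.82  0.    0.92 -0.79]
```

Request:
arm_command([
  [31,-0.8,10.7,0.0433],
  [31,-0.8,10.7,0.0433],
  [31,-0.8,10.7,0.0433],
  [31,-0.8,10.7,0.0433],
  [31,-0.8,10.7,0.0433],
  [31,-0.8,10.7,0.0433],
  [0,0,0,0],
  [0,0,0,0],
  [0,0,0,0],
], gripper=100)

```text
t: 11.17
ee_pos: [658.4, -192.4, 184.6]
orientation: [-1.57, 0.016, -0.01]
ft_force: [-0.5, 0.0, -0.6]
width: 87.7
```

```bash
python3 w.py s6 onlay_hex onlay_square onlay_oblong; python3 ring.py s6 661 -125 66 r6
```

```text
11.1667 [ 658.42 -192.35  184.57] [-0.48  0.04 -0.61] 87.67090596199617
onlay_hex 0.61 [256.7, 109.1] [ 659.67 -124.13] [58.02 52.  ] 89.55
onlay_square 0.91 [289.1, 118.2] [ 661.25 -124.82] [67.26 67.62] 12.89
onlay_oblong 0.73 [260.6, 145.8] [ 672.28 -175.81] [69.54 34.58] 13.99
```

View pics/r6.png

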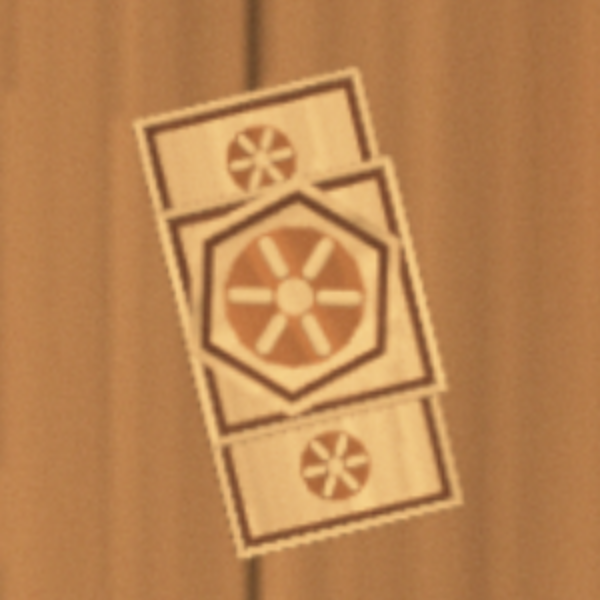

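Hex centre is at (295,296) in the crop, so about (659.7,-124.1), with flat normals at about -1°.

```bash
python3 g.py 659.7 -124.1 105 -0.9 0
```

```text
3 rows of [-0.06 27.07 23.13 -0.  ] | 35.601225840058994 [-0.26 81.2  69.38] -0.0030582122702060843 q [-0.3   0.57  1.52 -0.    1.05 -0.28]
```

Request:
arm_command([
  [0.2,27,22.9,0],
  [0.2,27,22.9,0],
  [0.2,27,22.9,0],
  [0,0,0,0],
  [0,15,0,0],
  [0,12,0,0],
  [0,7.5,0,0],
  [0,0,0,0],
  [0,0,0,0],
])

```text
t: 12.12
ee_pos: [661.8, -125.3, 70.9]
orientation: [-1.571, 0.015, -0.015]
ft_force: [0.0, 0.1, 0.2]
width: 87.7
```

```bash
python3 g.py 659.7 -124.1 69.5 -0.9 0
```

```text
1 rows of [-2.08  1.41  1.13 -0.  ] | 2.7533981858613576 [-2.08  1.41  1.13] -0.003500729512646572 q [-0.2   0.7   1.6  -0.    0.84 -0.19]
```

Request:
arm_command([
  [-1.6,1,0.8,-0.0015],
  [0,0,0,0],
  [0,0,0,0],
])

```text
t: 12.37
ee_pos: [660.4, -123.7, 70.7]
orientation: [-1.571, 0.012, -0.014]
ft_force: [-1.1, 0.1, -0.1]
width: 87.4
```

Close enough; grip.

Request:
arm_command([
  [-0.4,0.6,0,0],
  [0,0,0,0],
  [0,0,0,0],
  [0,0,0,0],
  [0,0,0,0],
  [0,0,0,0],
  [0,0,0,0],
], gripper=0)

```text
t: 12.95
ee_pos: [659.8, -123.4, 69.4]
orientation: [-1.571, 0.013, -0.013]
ft_force: [0.1, 0.7, -0.0]
width: 52.1
```

Request:
arm_command([
  [0,-10,0,0],
  [0,-25,0,0],
  [0,-35,0,0],
  [0,-35,0,0],
  [0,-15,0,0],
  [0,0,0,0],
])

```text
t: 13.45
ee_pos: [662.5, -124.0, 195.1]
orientation: [-1.572, 0.006, -0.02]
ft_force: [0.3, -1.1, -0.3]
width: 51.7
```

```bash
python3 g.py 424 163 190 -20.7 0
```

```text
10 rows of [-28.54   0.26  24.32   0.03] | 37.49921131694831 [-243.22    2.59  282.99] 0.34476361452965 q [-0.2   0.54  1.55  0.    1.04 -0.19]
```

Request:
arm_command([
  [-28.4,0,24.4,0.0344],
  [-28.4,0,24.4,0.0344],
  [-28.4,0,24.4,0.0344],
  [-28.4,0,24.4,0.0344],
  [-28.4,0,24.4,0.0344],
  [-28.4,0,24.4,0.0344],
  [-28.4,0,24.4,0.0344],
  [-28.4,0,24.4,0.0344],
  [-28.4,0,24.4,0.0344],
  [-28.4,0,24.4,0.0344],
  [0,0,0,0],
  [0,0,0,0],
  [0,0,0,0],
])

```text
t: 14.53
ee_pos: [422.5, 163.9, 189.0]
orientation: [-1.553, 0.282, -0.281]
ft_force: [0.5, -0.3, -0.2]
width: 51.7
```

```bash
python3 w.py s7 panel_hex; python3 ring.py s7 449 227 17 r7; python3 fit.py s7 449 227
```

```text
14.5333 [422.55 163.88 189.02] [ 0.51 -0.29 -0.22] 51.70349528522482
panel_hex 0.7 [261.0, 108.3] [449.23 229.2 ] [119.13 119.11] 8.62
92.0 73.0 rect [449.45 229.32] [87.29 76.55] 9.05788803100586 circle ((449.40753173828125, 229.42520141601562), 43.72953796386719)
centroid 449.4886445971268 229.36743701853007 area 5003.125
```

View pics/r7.png

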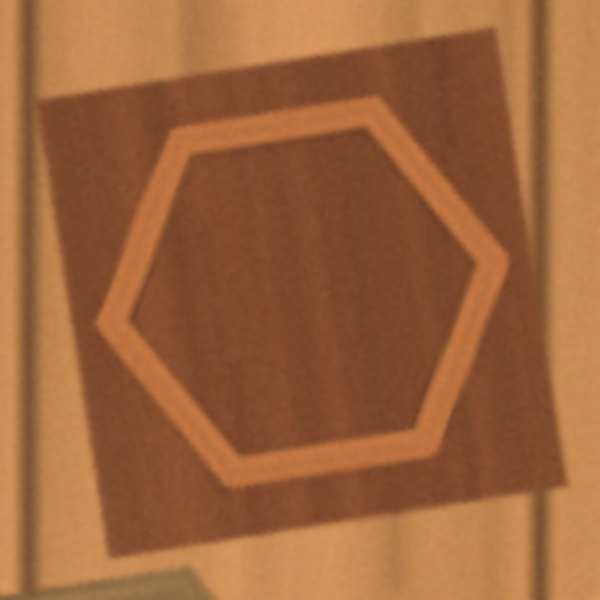

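The inside of the hex moulding is centred at (449.5,229.4) and turned 8.9°.

```bash
python3 g.py 449.6 229.8 78 -21.1 0
```

```text
4 rows of [ 0.25 27.77 17.93  0.  ] | 33.060190123050866 [  1.18 111.09  71.73] 0.006820744423260416 q [ 0.34  0.25  2.04 -0.    0.86  0.7 ]
```

Request:
arm_command([
  [0.2,27.8,17.9,0.0018],
  [0.2,27.8,17.9,0.0018],
  [0.2,27.8,17.9,0.0018],
  [0.2,27.8,17.9,0.0018],
  [0,0,0,0],
  [0,15,0,0],
  [0,12,0,0],
  [0,8,0,0],
  [0,0,0,0],
  [0,0,0,0],
  [0,0,0,0],
])

```text
t: 15.55
ee_pos: [449.4, 230.4, 44.0]
orientation: [-1.551, 0.288, -0.29]
ft_force: [1.3, -0.3, 0.3]
width: 51.7
```

```bash
python3 g.py 449.6 229.8 37.7 -21.1 0
```

```text
1 rows of [ 0.43  6.29 -0.51 -0.  ] | 6.322816451592738 [ 0.43  6.29 -0.51] -8.169290617399128e-05 q [0.45 0.57 1.99 0.   0.58 0.82]
```

Request:
arm_command([
  [0,3,-0.3,0],
  [0,2,0,0],
  [0,0,0,0],
  [0,0,0,0],
  [0,0,0,0],
])

```text
t: 15.97
ee_pos: [448.8, 230.4, 38.3]
orientation: [-1.551, 0.288, -0.288]
ft_force: [0.2, 0.7, -0.6]
width: 51.6
```

Request:
arm_command([
  [0.6,0.6,-0.4,0],
  [0,0.5,0,0],
  [0,0.3,0,0],
  [0,0,0,0],
  [0,0,0,0],
])

```text
t: 16.38
ee_pos: [449.3, 229.8, 37.3]
orientation: [-1.551, 0.288, -0.289]
ft_force: [-2.0, -0.5, 7.7]
width: 51.8
```

Request:
arm_command([
  [0,0,0,0],
  [0,0,0,0],
  [0,0,0,0],
  [0,0,0,0],
  [0,0,0,0],
  [0,-10,0,0],
  [0,-25,0,0],
  [0,-30,-15,0],
  [0,-30,-25,0],
  [0,-30,-25,0],
  [0,-20,0,0],
  [0,0,0,0],
  [0,0,0,0],
], gripper=75)

```text
t: 17.47
ee_pos: [426.7, 169.2, 183.3]
orientation: [-1.549, 0.286, -0.292]
ft_force: [-0.3, -0.4, -0.5]
width: 66.0
```

```bash
python3 w.py s8 panel_hex onlay_hex; python3 ring.py s8 449.5 229.4 17 r8;  python3 g.py 672 -192 165 13.5 0
```

```text
17.4667 [426.69 169.25 183.34] [-0.33 -0.35 -0.46] 66.01765500473249
panel_hex 0.91 [243.3, 93.2] [449.46 229.44] [118.81 118.35] 9.0
onlay_hex 0.73 [258.2, 115.8] [449.06 229.93] [52.4  46.82] 68.88
12 rows of [ 23.56   1.31 -28.53  -0.05] | 37.028024376871805 [ 359.95   15.74 -248.51] -0.6028708726537966 q [0.35 0.27 2.03 0.   0.84 0.72]
```

View pics/r8.png

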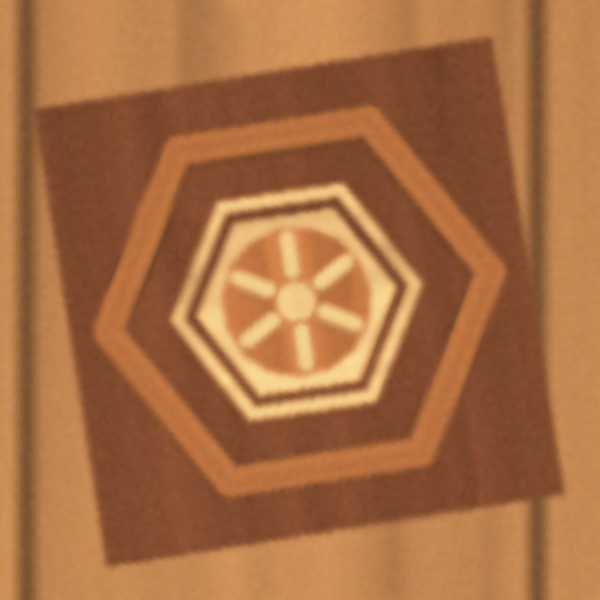

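The hex lies within about 1 mm and 1° of its moulding (onlay centre (296,301), moulding (300,299) in the crop), which is fine. Next is the square.

Request:
arm_command([
  [23.6,1,-28.5,-0.05],
  [23.6,1,-28.5,-0.05],
  [23.6,1,-28.5,-0.05],
  [23.6,1,-28.5,-0.05],
  [23.6,1,-28.5,-0.05],
  [23.6,1,-28.5,-0.05],
  [23.6,1,-28.5,-0.05],
  [23.6,1,-28.5,-0.05],
  [23.6,1,-28.5,-0.05],
  [23.6,1,-28.5,-0.05],
  [23.6,1,-28.5,-0.05],
  [23.6,1,-28.5,-0.05],
  [0,0,0,0],
  [0,0,0,0],
  [0,0,0,0],
], gripper=100)

```text
t: 18.87
ee_pos: [671.1, -191.2, 167.5]
orientation: [-1.561, -0.179, 0.185]
ft_force: [0.2, 0.1, -0.3]
width: 87.5
```

```bash
python3 w.py s9 onlay_square onlay_oblong; python3 ring.py s9 661 -125 44 r9; python3 g.py 661.2 -124.9 85 13.1 0
```

```text
18.8667 [ 671.07 -191.24  167.49] [ 0.21  0.13 -0.33] 87.49409299015895
onlay_square 0.72 [266.0, 116.5] [ 661.05 -125.03] [66.2  66.42] 13.78
onlay_oblong 0.66 [262.3, 152.6] [ 671.71 -175.69] [68.86 33.42] 13.33
3 rows of [ 1.79 28.1  22.16  0.  ] | 35.82818400592431 [ 5.47 84.29 66.47] 0.004474809530663926 q [-0.29  0.61  1.5   0.    1.04 -0.53]
```

View pics/r9.png

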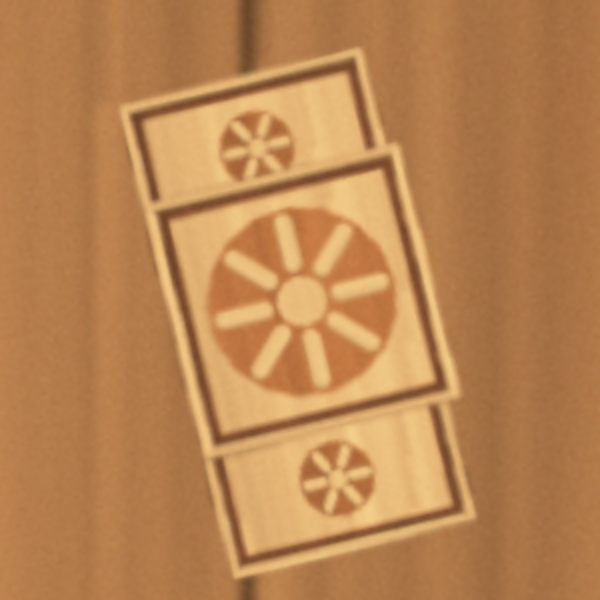

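The square's centre is at (302,302) in the crop, about (661.2,-125.2), turned 13.7°.

Request:
arm_command([
  [2,28,22.1,-0.001],
  [2,28,22.1,-0.001],
  [2,28,22.1,-0.001],
  [0,0,0,0],
  [0,15,0,0],
  [0,12,0,0],
  [0,7,0,0],
  [0,0,0,0],
  [0,0,0,0],
])

```text
t: 19.77
ee_pos: [663.1, -127.1, 51.8]
orientation: [-1.563, -0.184, 0.184]
ft_force: [0.4, 0.3, -0.3]
width: 87.6
```

```bash
python3 g.py 661.2 -125.2 48 13.7 0
```

```text
1 rows of [-1.4   3.82  2.33 -0.  ] | 4.689044322457365 [-1.4   3.82  2.33] -0.004778737004576872 q [-0.21  0.73  1.6  -0.    0.82 -0.44]
```

Request:
arm_command([
  [-1.2,3.6,2,-0.004],
  [0,0,0,0],
  [0,0,0,0],
])

```text
t: 20.02
ee_pos: [661.4, -124.8, 48.6]
orientation: [-1.563, -0.188, 0.187]
ft_force: [-0.1, -0.1, 0.2]
width: 87.8
```

Request:
arm_command([
  [0,0,0,0],
  [0,0,0,0],
  [0,0,0,0],
  [0,0,0,0],
  [0,0,0,0],
], gripper=0)

```text
t: 20.43
ee_pos: [661.5, -124.7, 48.4]
orientation: [-1.563, -0.188, 0.188]
ft_force: [0.5, -0.3, 1.1]
width: 65.5
```

Request:
arm_command([
  [0,-10,0,0],
  [0,-25,0,0],
  [0,-35,0,0],
  [0,-35,0,0],
  [0,-30,0,0],
  [0,0,0,0],
  [0,0,0,0],
])

```text
t: 21.02
ee_pos: [662.5, -124.9, 186.1]
orientation: [-1.564, -0.191, 0.184]
ft_force: [-0.0, 0.7, -0.6]
width: 65.5
```

```bash
python3 g.py 657 100 190 6 0
```

```text
6 rows of [ 5.93 -0.7  37.04  0.02] | 37.521290604773135 [ 47.97  -4.18 219.75] 0.13463226664241823 q [-0.2   0.55  1.55  0.    1.03 -0.44]
```

Request:
arm_command([
  [5.9,-0.7,37,0.0224],
  [5.9,-0.7,37,0.0224],
  [5.9,-0.7,37,0.0224],
  [5.9,-0.7,37,0.0224],
  [5.9,-0.7,37,0.0224],
  [5.9,-0.7,37,0.0224],
  [0,0,0,0],
  [0,0,0,0],
  [0,0,0,0],
])

```text
t: 21.77
ee_pos: [654.7, 99.7, 186.0]
orientation: [-1.57, -0.081, 0.085]
ft_force: [-0.5, 0.1, -0.5]
width: 65.5
```

```bash
python3 w.py s10 panel_square; python3 ring.py s10 650 169 17 r10; python3 fit.py s10 650 169
```

```text
21.7667 [654.73  99.65 185.97] [-0.51  0.07 -0.51] 65.51825550654677
panel_square 0.83 [17.4, 14.4] [292.63 298.49] [87.79 70.5 ] 5.42
panel_square 0.73 [409.9, 127.1] [834.96 175.94] [121.21 118.61] 21.23
panel_square 0.67 [263.9, 110.1] [652.93 170.97] [118.95 117.47] 6.28
92.0 72.0 rect [653.16 170.77] [91.16 91.82] 6.340191841125488 circle ((653.519775390625, 170.83981323242188), 63.52570343017578)
centroid 653.3287397658581 170.93040783533553 area 8168.125
```

View pics/r10.png

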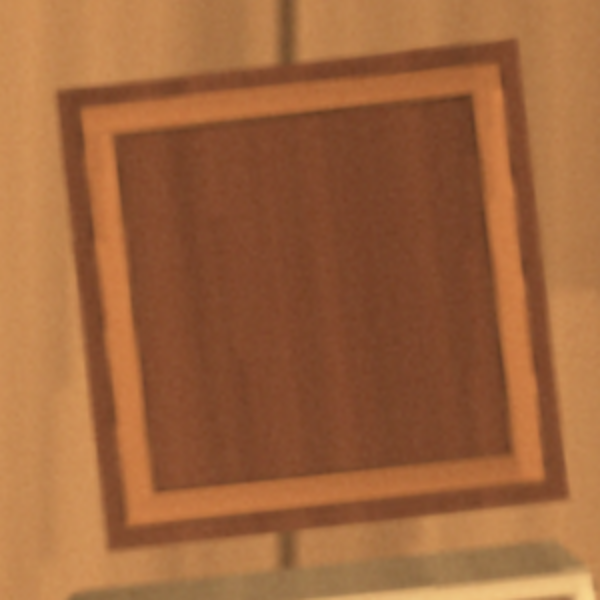

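```bash
for k in 1 2 3; do python3 w.py s11_$k; python3 fit.py s11_$k 652 170|head -1; done
```

```text
21.8667 [655.16  98.6  186.5 ] [ 0.31 -0.82  0.01] 65.70638013201506
90.0 71.0 rect [653.22 170.86] [90.96 91.29] 6.536633014678955 circle ((653.4928588867188, 171.0578155517578), 63.37027359008789)
21.9167 [655.36  98.41 186.72] [-0.17  0.29  0.13] 65.70097405755592
90.0 71.0 rect [653.18 170.99] [90.92 91.52] 6.505626678466797 circle ((653.2694091796875, 171.0854949951172), 63.48629379272461)
21.9667 [655.51  98.42 186.95] [ 0.5  -0.45  0.17] 65.62892911159153
90.0 71.0 rect [653.15 170.97] [90.96 91.4 ] 6.4415998458862305 circle ((653.2694091796875, 171.0854949951172), 63.48629379272461)
```

panel_square is confirmed as the dark one, centred at (653.2,171.0) and turned 6.45°.

```bash
python3 g.py 653.2 171.3 78 6.45 0
```

```text
4 rows of [ 1.36 27.28 18.15 -0.  ] | 32.79435558819708 [  5.17 109.12  72.62] -0.009395903788290472 q [ 0.13  0.54  1.58 -0.    1.03  0.03]
```

Request:
arm_command([
  [1.3,27.3,18.1,-0.0022],
  [1.3,27.3,18.1,-0.0022],
  [1.3,27.3,18.1,-0.0022],
  [1.3,27.3,18.1,-0.0022],
  [0,0,0,0],
  [0,15,0,0],
  [0,12,0,0],
  [0,7,0,0],
  [0,0,0,0],
  [0,0,0,0],
  [0,0,0,0],
])

```text
t: 22.93
ee_pos: [653.7, 172.0, 45.1]
orientation: [-1.569, -0.09, 0.088]
ft_force: [0.5, 0.6, -0.5]
width: 66.0
```

```bash
python3 g.py 653.2 171.3 38.5 6.45 0
```

```text
1 rows of [-0.62  6.56 -0.64  0.  ] | 6.617395792375281 [-0.62  6.56 -0.64] 0.00038008303882763883 q [ 0.24  0.74  1.6  -0.    0.81  0.13]
```

Request:
arm_command([
  [-0.5,3,-0.5,0],
  [0,2,0,0],
  [0,0.6,0,0],
  [0,0,0,0],
  [0,0,0,0],
  [0,0,0,0],
])

```text
t: 23.43
ee_pos: [652.6, 172.0, 38.7]
orientation: [-1.569, -0.089, 0.089]
ft_force: [0.7, 0.4, 0.1]
width: 65.9
```

Request:
arm_command([
  [0.6,0.5,-0.5,0],
  [0,0.5,0,0],
  [0,0,0,0],
  [0,0,0,0],
])

```text
t: 23.77
ee_pos: [653.2, 171.7, 38.4]
orientation: [-1.569, -0.089, 0.089]
ft_force: [-2.4, 0.7, 5.9]
width: 65.8
```

Request:
arm_command([
  [0,0,0,0],
  [0,0,0,0],
  [0,0,0,0],
  [0,0,0,0],
  [0,0,0,0],
  [0,-10,0,0],
  [0,-25,0,0],
  [0,-30,-15,0],
  [0,-30,-25,0],
  [0,-30,-25,0],
  [0,-20,-5,0],
  [0,0,0,0],
  [0,0,0,0],
], gripper=100)

```text
t: 24.85
ee_pos: [662.0, 101.6, 184.5]
orientation: [-1.569, -0.091, 0.086]
ft_force: [-0.1, -0.1, -0.5]
width: 88.0
```

```bash
python3 w.py s12 onlay_square; python3 ring.py s12 653.2 171 17 r12;  python3 g.py 678 -194 165 13.7 0
```

```text
24.85 [661.98 101.62 184.52] [-0.09 -0.14 -0.5 ] 87.98909282066984
onlay_square 0.57 [256.4, 113.9] [652.48 170.77] [64.37 63.84] 6.58
8 rows of [ -4.04   2.09 -36.9   -0.02] | 37.18278211281628 [ -16.09   16.71 -296.37] -0.12512926922833167 q [0.14 0.55 1.57 0.   1.03 0.02]
```

View pics/r12.png

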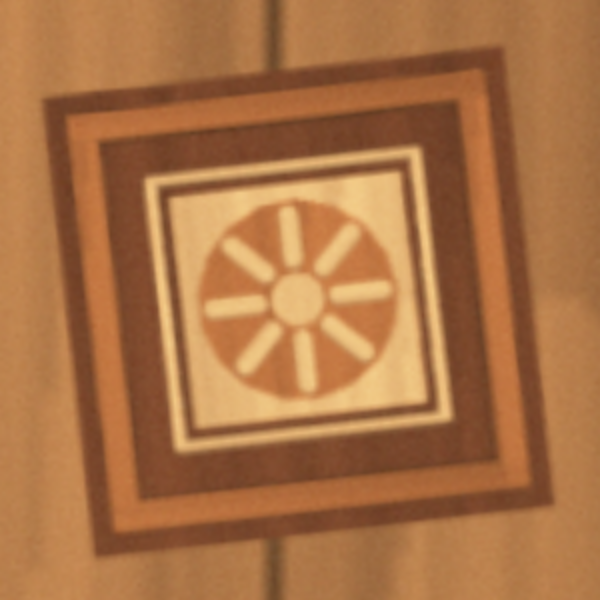

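The square onlay is centred to within 0.5 mm and true. Last is the oblong.

Request:
arm_command([
  [-4,1,-36.9,-0.0157],
  [-4,1,-36.9,-0.0157],
  [-4,1,-36.9,-0.0157],
  [-4,1,-36.9,-0.0157],
  [-4,1,-36.9,-0.0157],
  [-4,1,-36.9,-0.0157],
  [-4,1,-36.9,-0.0157],
  [-4,1,-36.9,-0.0157],
  [0,0,0,0],
  [0,0,0,0],
  [0,0,0,0],
  [0,0,0,0],
])

```text
t: 25.95
ee_pos: [678.7, -192.4, 173.4]
orientation: [-1.561, -0.187, 0.191]
ft_force: [0.3, -0.4, -0.1]
width: 87.8
```

```bash
for k in 1 2; do python3 w.py s13_$k onlay_oblong;done;  cat > ob.py <<'E'
from ring import *
import sys
a=sys.argv;c=(float(a[2]),float(a[3]));im=rectify(a[1],c,22,100)
L=cv2.cvtColor(cv2.GaussianBlur(im,(5,5),0),cv2.COLOR_BGR2LAB).astype(float)
print([L[i,j].round() for i,j in((200,200),(200,60),(200,340))])
b=(L[...,0]>190).astype(np.uint8);b=cv2.morphologyEx(b,cv2.MORPH_CLOSE,np.ones((25,25)))
n,lab=cv2.connectedComponents(b);k=lab==lab[200,200];print(rect(px2w(contour(k),c,100)))
E
python3 ob.py s13_1 659 -128; python3 g.py 659 -128 85 13.5 0
```

```text
25.95 [ 678.66 -192.4   173.41] [ 0.29 -0.4  -0.08] 87.819727585526
onlay_oblong 0.84 [256.3, 111.7] [ 660.7 -128.1] [ 69.32 133.67] 13.83
26.05 [ 679.04 -192.47  174.16] [-0.54  0.46  0.02] 87.96965370416406
[array([200., 137., 166.]), array([143., 144., 164.]), array([132., 144., 161.])]
(array([ 660.49, -128.15]), array([ 66.59, 130.5 ]), 13.684019088745117)
3 rows of [-1.42 29.86 22.6   0.  ] | 37.47595460704831 [-4.14 89.58 67.81] 0.005377361079953014 q [-0.29  0.61  1.48  0.    1.05 -0.53]
```

```bash
python3 g.py 660.6 -128.1 70 13.75 0
```

```text
4 rows of [-0.66 26.14 16.83  0.  ] | 31.101537428029047 [ -2.61 104.58  67.33] 0.0010140379499672392 q [-0.29  0.61  1.48  0.    1.05 -0.53]
```

Request:
arm_command([
  [-0.7,26.1,16.6,0],
  [-0.7,26.1,16.6,0],
  [-0.7,26.1,16.6,0],
  [-0.7,26.1,16.6,0],
  [0,0,0,0],
  [0,18,0,0],
  [0,15,0,0],
  [0,7,0,0],
  [0,0,0,0],
  [0,0,0,0],
  [0,0,0,0],
])

```text
t: 27.07
ee_pos: [661.4, -130.9, 31.1]
orientation: [-1.563, -0.189, 0.187]
ft_force: [0.1, 0.2, -0.4]
width: 87.4
```

```bash
python3 g.py 660.6 -128.1 26.3 13.75 0
```

```text
1 rows of [-0.1   4.84  2.91 -0.  ] | 5.645327754204507 [-0.1   4.84  2.91] -0.0010509891098156032 q [-0.21  0.76  1.6  -0.    0.78 -0.45]
```

Request:
arm_command([
  [0,4.8,2.7,0],
  [0,0,0,0],
  [0,0,0,0],
  [0,0,0,0],
])

```text
t: 27.4
ee_pos: [660.1, -127.8, 25.6]
orientation: [-1.563, -0.188, 0.188]
ft_force: [0.4, 0.1, 1.0]
width: 87.7
```

Request:
arm_command([
  [0,0,0,0],
  [0,0,0,0],
  [0,0,0,0],
  [0,0,0,0],
  [0,0,0,0],
], gripper=0)

```text
t: 27.82
ee_pos: [660.1, -127.8, 25.5]
orientation: [-1.563, -0.188, 0.188]
ft_force: [0.7, -1.0, -0.6]
width: 67.8
```

Request:
arm_command([
  [0,-10,0,0],
  [0,-25,0,0],
  [0,-35,0,0],
  [0,-35,0,0],
  [0,-35,0,0],
  [0,-25,0,0],
  [0,0,0,0],
])

```text
t: 28.4
ee_pos: [663.3, -128.4, 197.6]
orientation: [-1.566, -0.196, 0.18]
ft_force: [0.7, -0.1, -1.0]
width: 67.7
```

```bash
python3 g.py 563 -78 195 -8 0; python3 fit.py s1 441 -10 110
```

```text
4 rows of [-23.86   0.37  15.07   0.09] | 28.22686957026838 [-85.47   1.47  72.79] 0.3789728010708664 q [-0.21  0.54  1.55  0.    1.05 -0.45]
94.0 71.0 rect [440.75  -9.75] [219.5 219.5] 0.0 circle ((439.0775451660156, -16.697847366333008), 137.3441925048828)
centroid 445.3682635241678 -23.747454712506674 area 26847.0
```

Request:
arm_command([
  [-23.8,0.4,15.1,0.0947],
  [-23.8,0.4,15.1,0.0947],
  [-23.8,0.4,15.1,0.0947],
  [-23.8,0.4,15.1,0.0947],
  [0,0,0,0],
  [0,0,0,0],
  [0,0,0,0],
  [0,0,0,0],
])

```text
t: 29.07
ee_pos: [561.0, -77.7, 188.8]
orientation: [-1.568, 0.108, -0.11]
ft_force: [0.0, 0.2, -0.6]
width: 67.3
```

```bash
python3 w.py s14 panel_oblong; for a in 105 110; do python3 fit.py s14 441 -10 $a;done; python3 ring.py s14 441 -10 17 r14
```

```text
29.0667 [561.01 -77.68 188.82] [ 0.03  0.17 -0.6 ] 67.29113893862612
panel_oblong 0.59 [147.1, 129.7] [443.15 -11.91] [181.72 119.93] 81.97
97.0 68.0 rect [440.71 -11.73] [157.97  94.15] 82.07308197021484 circle ((440.9623107910156, -11.807369232177734), 91.00148010253906)
centroid 440.70010032520184 -11.70814344223748 area 14619.125
99.0 68.0 rect [440.72 -11.75] [158.4   94.38] 82.08583068847656 circle ((441.0, -11.75), 91.04026794433594)
centroid 440.7150586651443 -11.717428844903047 area 14670.125
```

View pics/s14.png

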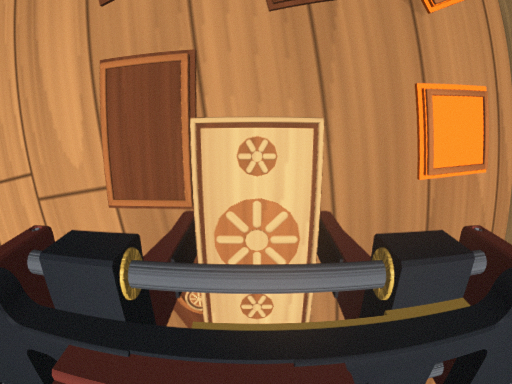

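The oblong panel is fully in view at (147,130), with the moulding's inside centred at (440.7,-11.7) and turned -7.9°. The held oblong sits square in the jaws.

```bash
python3 g.py 440.8 -11.4 78 -7.92 0
```

```text
5 rows of [-25.62  22.12   9.81  -0.  ] | 35.242940487354964 [-128.13  110.61   48.99] -0.001236632526474546 q [-0.16  0.4   1.8  -0.    0.94 -0.02]
```

Request:
arm_command([
  [-25.6,22.1,9.8,0],
  [-25.6,22.1,9.8,0],
  [-25.6,22.1,9.8,0],
  [-25.6,22.1,9.8,0],
  [-25.6,22.1,9.8,0],
  [0,0,0,0],
  [0,13,0,0],
  [0,12,0,0],
  [0,5,0,0],
  [0,0,0,0],
  [0,0,0,0],
  [0,0,0,0],
])

```text
t: 30.17
ee_pos: [440.7, -11.1, 48.7]
orientation: [-1.568, 0.109, -0.11]
ft_force: [0.2, 0.1, -1.7]
width: 67.9
```

```bash
python3 g.py 440.8 -11.3 37.5 -7.92 0
```

```text
1 rows of [ 0.09 11.19 -0.21 -0.  ] | 11.194993315819078 [ 0.09 11.19 -0.21] -0.001458283975642738 q [-0.05  0.51  2.13 -0.    0.5   0.09]
```

Request:
arm_command([
  [0,4,-0.2,0],
  [0,4,0,0],
  [0,2,0,0],
  [0,0.6,0,0],
  [0,0,0,0],
  [0,0,0,0],
  [0,0,0,0],
])

```text
t: 30.75
ee_pos: [440.0, -11.1, 37.7]
orientation: [-1.568, 0.109, -0.11]
ft_force: [-0.5, 0.0, -1.5]
width: 67.7
```

Request:
arm_command([
  [0.7,0.5,-0.2,0],
  [0,0.4,0,0],
  [0,0,0,0],
  [0,0,0,0],
])

```text
t: 31.08
ee_pos: [440.4, -11.3, 37.3]
orientation: [-1.568, 0.11, -0.109]
ft_force: [-3.6, 1.0, 9.4]
width: 67.9
```

Request:
arm_command([
  [0,0,0,0],
  [0,0,0,0],
  [0,0,0,0],
  [0,0,0,0],
  [0,0,0,0],
  [0,-10,0,0],
  [0,-25,0,0],
  [0,-35,0,0],
  [10,-35,-20,0],
  [10,-35,-25,0],
  [10,-30,-25,0],
  [0,0,0,0],
  [0,0,0,0],
  [0,0,0,0],
], gripper=100)

```text
t: 32.25
ee_pos: [459.4, -83.2, 204.6]
orientation: [-1.568, 0.111, -0.11]
ft_force: [-0.6, 0.4, -0.5]
width: 87.9
```

```bash
python3 w.py s15 onlay_oblong; python3 - <<'E'
from ring import *
im=rectify('s15',(440.7,-11.7),17,110);cv2.imwrite('pics/r15.png',cv2.resize(im,(600,600)))
E
```

```text
32.25 [459.4  -83.16 204.58] [-0.65  0.43 -0.55] 87.86465606862255
onlay_oblong 0.85 [228.8, 113.3] [438.42 -12.1 ] [137.97  71.84] 82.47
```

View pics/r15.png

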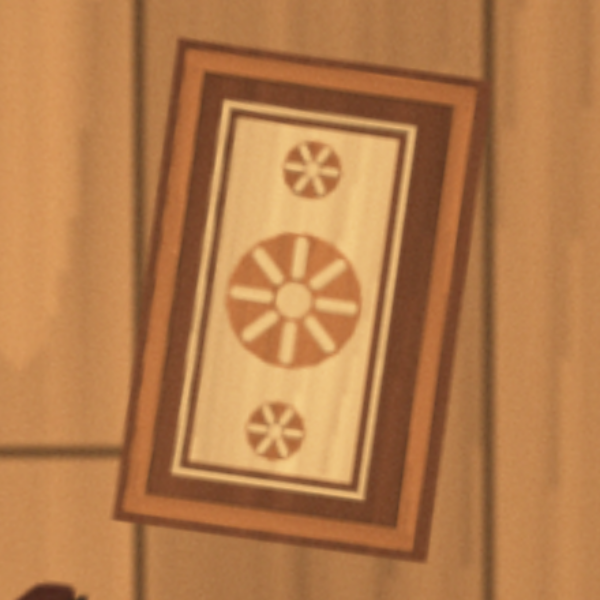

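The oblong is in and true, but it seems to sit 1.5–2 mm to the left. I'll measure from straight above.

Request:
arm_command([
  [-28,0,3,0],
  [0,0,0,0],
  [0,0,0,0],
  [0,0,0,0],
])

```text
t: 32.68
ee_pos: [433.0, -76.0, 204.2]
orientation: [-1.568, 0.11, -0.108]
ft_force: [-0.1, 0.3, -0.5]
width: 87.8
```

```bash
cat > chk.py <<'E'
from ring import *
import sys
tag=sys.argv[1];c=(440.7,-11.7);print('cam',np.load(tag+'.npz')['position'])
def seg(z,on):
    g=cv2.GaussianBlur(rectify(tag,c,z,110),(5,5),0).astype(float)[...,1]; n=len(g)
    if on: k=cv2.morphologyEx((g>135).astype(np.uint8),cv2.MORPH_CLOSE,np.ones((31,31)))
    else:
        b=(g>94).astype(np.uint8)   # bead ring + onlay; flood the dark groove and fill
        d=(1-b).astype(np.uint8);_,L,st,_=cv2.connectedComponentsWithStats(d)
        v=np.bincount(L[n//2-150:n//2+150,n//2-110:n//2+110][d[n//2-150:n//2+150,n//2-110:n//2+110]>0]); k=(L==v.argmax())
        return rect(px2w(contour(k),c,110))
    _,L=cv2.connectedComponents(k); return rect(px2w(contour(L==L[n//2,n//2]),c,110))
print('onlay',seg(34,1)); print('moulding',seg(17,0))
E
python3 w.py s16 onlay_oblong; python3 chk.py s16; python3 chk.py s15
```

```text
32.6833 [432.97 -76.04 204.19] [-0.1   0.35 -0.48] 87.80647954657766
onlay_oblong 0.94 [254.4, 116.0] [439.63 -12.38] [135.81  71.06] 82.02
cam [442.07  -9.58 349.85]
onlay (array([440.05, -12.09]), array([131.31,  67.82]), 82.02322387695312)
moulding (array([440.99, -11.61]), array([158.18,  94.22]), 82.0350112915039)
cam [468.59 -16.71 350.24]
onlay (array([439.72, -11.81]), array([131.45,  67.81]), 81.8698959350586)
moulding (array([440.53, -11.42]), array([157.85,  94.01]), 82.10186004638672)
```

The true offset is 0.9 mm / 0.5 mm and under 0.3°, so it's fine as it lies. I'll do a final bystander check and hand in.

```bash
python3 b.py | grep -E "gouge|mallet|onlay" ; python3 -c "
from workcell import *
print(close_job())"
```

```text
onlay_round 0.48 [217.8, 162.4] [637.18 160.06] [115.98 113.02] 5.8
onlay_hex 0.47 [196.2, 217.7] [445.38 222.44] [51.95 53.34] 46.2
onlay_square 0.96 [214.4, 155.2] [648.34 167.95] [72.99 65.28] 1.7
onlay_square 0.31 [246.9, 217.9] [442.9   20.45] [112.62 116.7 ] 82.3
onlay_oblong 0.87 [260.4, 216.9] [442.26   9.97] [87.2 68.3] 81.8
onlay_oblong 0.38 [196.6, 217.3] [445.91 228.5 ] [51.32 50.41] 46.4
gouge 0.85 [370.2, 163.1] [ 680.07 -384.69] [275.95  40.15] 8.4
mallet 0.87 [145.1, 139.4] [679.33 494.83] [131.04 328.11] 0.9
the job is handed in; nothing more can be done
None
```

All four onlays were laid in order (round, hex, square, oblong), carved face up, each set down gently inside its own moulding on the dark panels. The job was handed in at about 33 s, with the gripper open and clear of everything.

My last wrist-camera checks put each onlay close to centred and true:

| Onlay | Off centre | Off true |
|---|---|---|
| Round | about 0.5 mm | not applicable |
| Hex | about 1 mm | about 1° |
| Square | about 0.5 mm | no turn visible |
| Oblong | about 1 mm | under 0.3° |

- **Disagreeing check:** an oblique picture of the oblong suggested it sat 1.5–2 mm off. The measurement from straight above gave about 1 mm, so I left it.
- **Weak final check:** the last overhead detections of the onlays were noisy: the round one was not found on its panel and part of the oblong was hidden by the arm. I relied on the close wrist views for placement.
- **Bystanders:** I did not go near the gouge, the mallet or the green and orange look-alikes. In the overhead view the mallet came out within about 8 mm of its first fix, within that view's noise. The gouge's two fixes differ by about 30 mm, because only part of it was detected at first, so they don't confirm it stayed put.

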